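# Raise the fume cabinet's sash to the pointer

### The job

The small fume cabinet on the bench has a sloping, counterweighted clear window with a lip along its lower edge. Push the window up from beneath its lip, slowly and with the fingertips, until the lip lines up with the pointer bar clamped on the cabinet's left-hand rail, then take the hand away so that the window stays there by itself. Do not pinch the lip or touch its upper face, do not shift the pointer, and leave the jar, the reel and the screwdriver where they stand.

Things in the scene. Friction and masses are not known exactly. Their poses are not given: they have to be found in the camera images.
- lip (a point): Middle of the lip's underside, the face to push on: half-way along, 20 mm out from the window. The lip is a straight dark steel bar along the window's lower edge, 280 mm long, 40 mm out from the window, 12 mm thick (its upper face must not be touched). Axes as sash. It moves only along z: about 2 to 6 N moves it, up to 180 mm above closed, and it stays wherever it is left.
- sash: Clear window with its lip, 300 mm wide, 200 high, 6 thick, thin aluminium frame, balanced by a hidden counterweight. Origin: middle of its lower edge on the outer face, level with the lip's underside. z: up the slope (45 degrees, away from the robot), its way of sliding; x: square into the cabinet (45 degrees down and ahead); y: left along the lip. It starts 0 to 30 mm up from closed.
- mark (a point): Underside of the pointer, half-way out (20 mm): a dark steel bar with a black thumb knob, 38 mm along y, 40 mm out, 12 mm thick like the lip, clamped on the left rail 8 mm beyond the lip's end. Axes as sash. At the right height lip and pointer form one line: lip and mark are equal along z. At the start the lip is 45 to 150 mm below. A knock can shift it.
- cabinet: Fume cabinet, 340 mm deep, 400 wide, 400 high, clear sides and back, white base and top; fixed. Origin: middle of its underside; x away from the robot, y left. The closed window's lower edge lies at x -170 mm, 100 mm up; below it is an upright white panel with free space in front. Side rails, flush with the window, at y 155 to 185 mm either side.
- jar: Closed glass jar, 48 mm across, 60 mm high, near the right front corner of the cabinet. Origin: centre of its underside. A bystander.
- reel: Steel solder reel, 56 mm across, 35 mm high, with a 20 mm hole, near the left front corner of the cabinet. Origin: centre of its underside. A bystander.
- driver: Screwdriver with orange handle, 170 mm long, lying on the bench to the left of the cabinet. A bystander.

How it is judged:
By the outcome, as a careful person would: the job done as asked, in the order asked, and still so for the second after the job is handed in, with the robot touching nothing.
It also fails if it takes over 45 s, if anything falls off the work surface, if the arm or the gripper's body presses on something with over 40 N, if the wrist force passes 120 N, or if a joint passes its speed limit or range.

### The arm

A 6-joint arm with a two-finger parallel gripper is mounted at the origin on the work surface. World frame = base frame: x ahead of the robot, y to its left, z up, the work surface at z = 0. Lengths are in m, angles in rad, forces in N, time in s.
With the tool pointing down it reaches from about 0.4 to 0.825 m from the base axis. Payload 7 kg.
Tool frame: the origin (TCP) lies midway between the tips of the shut fingers; the grasp point (between the pads) lies 19 mm behind it; z points along the fingers, y is the line along which they close (so a half turn about z gives the same grasp; the last joint's range is limited). The gripper opens to 85 mm and grips with 20 to 120 N. Pads are 22 mm wide; open, the fingers measure 114 mm over their backs; the gripper's body (76 mm by 85 mm) begins 54 mm behind the grasp point. The pads swing forward as they close: fully open they stand 13 mm farther back than shut.
Start: joints at [-1.026, 0.359, 0.012, 0, -1.224, -0.288], TCP at [0.171, -0.653, 0.231] pointing down, gripper open.
Joint ranges: [-3.07, 3.07], [-1.43, 2.12], [-1.02, 1.25], [-3.03, 1.67], [-3.05, -0], [-3.03, 3.03]. Speed limits (rad/s): [2.39, 2.39, 3.01, 3.14, 3.14, 3.14].

### API

Orientations are given as [roll, pitch, yaw] about the fixed x, y, z axes, in that order (R = Rz(yaw) Ry(pitch) Rx(roll)).
In Python, from rig import telemetry, imaging, arm gives the robot as it stands.
- The arm moves only by the shell command python3 -m jog 'ROWS'. ROWS is JSON, one flat list of numbers, 7 for each row, row after row: the shift along the tool's x, y, z normalised to -1 to 1, where 1 is 30 mm, then the turn, a rotation vector about the tool's x, y, z normalised to -1 to 1, where 1 is 10 degrees, then the closure, from 0 (fully open) to 1 (shut). In form: [tx, ty, tz, ax, ay, az, fingers, tx, ty, tz, ax, ay, az, fingers, ...]. A call has 1 to 20 rows; each row shifts and turns the commanded pose from where the row before left it, along the tool's axes as they then stand; what a row does not reach is not made up. A row lasts 1/8 s, in which the tool goes at most 62.5 mm and 10.7 degrees, less where a joint would pass 70% of its speed; a pose out of reach is approached as far as the arm can. A call with a number of a shift or a turn outside -1 to 1 is refused whole. A call with a gripper value outside its range is refused whole. The fingers move at their own pace and stop on an object; the grip force is fixed at half the most. Time passes only in rows, so rows that do not move let the fingers close. It gives the time, the measured TCP pose, the force, the opening and the grip force at its end, in the units of the state.
- telemetry.state(): the state, without advancing time (a new reading comes with each control period).
- imaging.read_camera(name): name is "scene" or "side" or "wrist"; returns the picture (480x640x3 uint8, red, green, blue); there is no depth.
- imaging.camera_model(name): a dict with "K" (3x3 intrinsics, pixels), "xyz" and "attitude" of the camera in the world; the wrist camera has in their place "T_tool_cam" (4x4, takes a point from camera to tool coordinates, whose origin is the TCP and whose axes are the flange's). Camera axes: x right, y down, z forward; pixel columns grow to the right and rows downward; lengths in m; the calibration is good to about 2 mm. A picture is of the moment at which its call begins: read the wrist's pose just before it. camera_model takes no time and is no camera call.
- arm.finish_job(): hands the job in; it is judged then, once.
Trained networks look in the newest picture that a camera, given by its name, has taken for a name from the list of things; names that differ only in an ending like _2 or _b are one class to them, and where a whole thing is asked for, a point or a joint stands for the part that bears it (a point fixed in the world has none). Each returns a list of dicts, best first, with "conf" (0 to 1); they miss things now and then, are a little off and sometimes report something else, mostly with a low value. They report only what shows in the picture. A call takes as long as a camera call.
- imaging.find_in(camera, target): "bbox" ([centre column, centre row, width, height] in pixels, round what is visible of it).
- imaging.place_of(camera, target): "at" ([row, column] in pixels: a listed point, or the origin of a listed thing).
The state is a dict: "time": time; "joint_pos": joint angles; "joint_velocities": joint speeds; "joint_efforts": joint torques, N m; "tcp_pos": TCP position; "tool_rot": TCP orientation; "wrist_force": force on the tool from outside, world axes, zero at the start; "wrist_torque": the same for the moment, N m; "grip_width": opening from 0.0 (shut) to 1.0 (fully open); "grip_force": force on a finger pad.
Only numpy, scipy, OpenCV 4.12 (cv2) and the standard library are available. Lean on these libraries where they do the work, as an engineer would, in place of code of your own. Each camera call takes 0.05 s, during which the arm holds its last target. There are 200 camera calls.

## Working session

There is one attempt and no reset: what is moved stays moved. The work goes in short steps, Python scripts to look and compute and a shell command to move; the robot and the scene stay as the last step left them, time stands still between calls to the robot, and variables do not carry over. Pictures are saved under pics/ and viewed, at most 10 in all, crops included, and the job is handed in when it is done.

```bash
mkdir -p pics
cat > h.py <<'E'
import numpy as np, cv2
from scipy.spatial.transform import Rotation as R
from rig import telemetry, imaging, arm
def cam(n):
    m=imaging.camera_model(n); K=np.array(m["K"])
    if "T_tool_cam" in m:
        s=telemetry.state(); T=np.eye(4); T[:3,:3]=R.from_euler('xyz',s["tool_rot"]).as_matrix(); T[:3,3]=s["tcp_pos"]
        T=T@np.array(m["T_tool_cam"]); return K,T[:3,3],T[:3,:3]
    a=np.array(m["attitude"]); return K,np.array(m["xyz"]),(a if a.shape==(3,3) else R.from_euler('xyz',a).as_matrix())
def ray(c,rc):
    K,p,A=c; d=A@np.linalg.inv(K)@[rc[1],rc[0],1]; return p,d/np.linalg.norm(d)
def tri(rays):
    M=sum(np.eye(3)-np.outer(d,d) for p,d in rays); b=sum((np.eye(3)-np.outer(d,d))@p for p,d in rays)
    x=np.linalg.solve(M,b); return x,[np.linalg.norm(np.cross(x-p,d)) for p,d in rays]
def proj(c,X):
    K,p,A=c; q=K@A.T@(np.asarray(X)-p); return (q[:2]/q[2])[::-1]
def shot(n,f):
    i=imaging.read_camera(n); cv2.imwrite('pics/'+f,i[:,:,::-1]); return i
E
python3 - <<'E'
from h import *
np.set_printoptions(precision=4,suppress=True)
print(telemetry.state()); print(imaging.camera_model('scene'),imaging.camera_model('side'))
obs={}
for n in('scene','side'):
    shot(n,n+'0.png'); c=cam(n)
    for t in('lip','mark','sash','cabinet','jar','reel','driver'):
        r=imaging.place_of(n,t); print(n,t,[(np.round(q['at'],1),round(q['conf'],2)) for q in r[:2]])
        if r: obs.setdefault(t,[]).append(ray(c,r[0]['at']))
for t in obs:
    if len(obs[t])==2: print(t,*tri(obs[t]))
E
```

```text
{'time': 0.0, 'joint_pos': array([-1.0259,  0.3594,  0.011 , -0.0003, -1.2241, -0.2881]), 'joint_velocities': array([ 0.0012, -0.0003,  0.0003,  0.0001, -0.0011,  0.0002]), 'joint_efforts': array([ -0.0003, -58.3317,  29.3413,   6.9367,  -0.0062,  -0.    ]), 'tcp_pos': array([ 0.1713, -0.6524,  0.2304]), 'tool_rot': array([ 3.1399, -0.0002, -2.8849]), 'wrist_force': array([ 0.2379,  0.247 , -0.2208]), 'wrist_torque': array([-0.0401,  0.0216, -0.033 ]), 'grip_force': 0.0, 'grip_width': 0.9998555777856801}
{'K': array([[511.042 ,   0.    , 315.435 ],
       [  0.    , 511.042 , 242.0494],
       [  0.    ,   0.    ,   1.    ]]), 'xyz': array([0.5384, 0.4977, 1.0104]), 'attitude': array([-2.6766,  0.0129, -3.1358])} {'K': array([[478.9726,   0.    , 317.4462],
       [  0.    , 478.9726, 237.6432],
       [  0.    ,   0.    ,   1.    ]]), 'xyz': array([0.1911, 0.4978, 0.5851]), 'attitude': array([-2.2616,  0.0028, -2.4596])}
scene lip [(array([222.5, 341.1]), 0.78), (array([328.3, 377.4]), 0.58)]
scene mark [(array([289. , 302.3]), 0.64)]
scene sash [(array([228.1, 337.9]), 0.85), (arra
[... 390 characters left out ...]
y([244.2, 432.6]), 0.73)]
side reel [(array([379.9, 329.7]), 0.75)]
side driver [(array([388.6, 189.6]), 0.79)]
lip [0.5019 0.0091 0.1226] [np.float64(3.541294251795781e-05), np.float64(3.541294251807143e-05)]
mark [0.5727 0.1886 0.2179] [np.float64(0.0012909967666802362), np.float64(0.0012909967666802802)]
sash [0.5089 0.0189 0.1145] [np.float64(0.0015748647135238967), np.float64(0.0015748647135238696)]
jar [ 0.4621 -0.1794 -0.0087] [np.float64(0.0018867770707050378), np.float64(0.001886777070704996)]
reel [0.4411 0.0834 0.1219] [np.float64(0.14927082903850247), np.float64(0.1492708290385023)]
driver [0.564  0.3212 0.0086] [np.float64(0.002086547171283748), np.float64(0.002086547171283817)]
```

View pics/scene0.png

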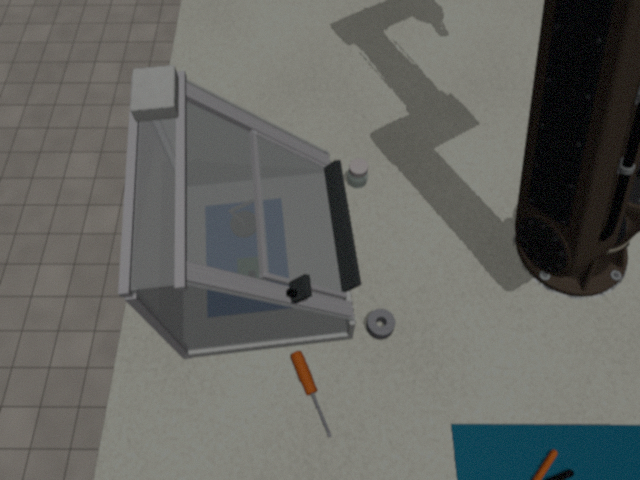

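View pics/side0.png

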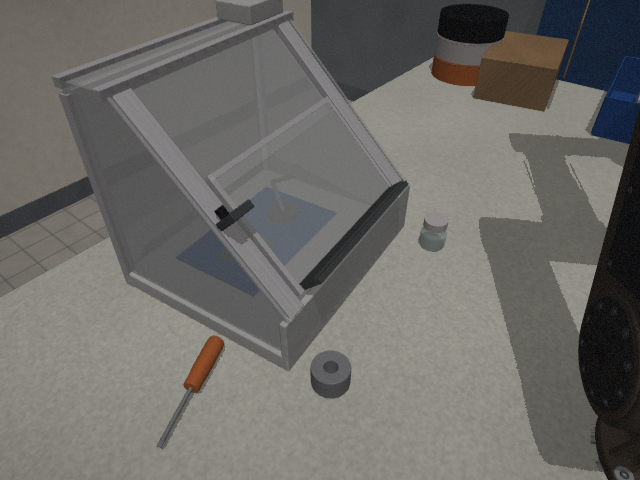

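The scene view shows the lip running from about (row 160, col 340) to (row 287, col 350), the pointer at (290, 300), the jar at (173, 357) and the reel at (322, 380). The side view shows the lip from (185, 405) to (287, 305) and the pointer at (215, 235). The cabinet is yawed by about +8°. I'll zoom in on the lip and pointer corners next.

Run:
```python
import cv2,numpy as np
a=cv2.imread('pics/scene0.png')[150:310,270:380]; b=cv2.imread('pics/side0.png')[170:300,205:415]
a=cv2.resize(a,None,fx=3.5,fy=3.5,interpolation=cv2.INTER_CUBIC); 
b=cv2.resize(b,None,fx=3.5,fy=3.5,interpolation=cv2.INTER_CUBIC)
g=lambda i:np.clip(255*(i/255.)**.6,0,255).astype('uint8')
cv2.imwrite('pics/a.png',g(a));cv2.imwrite('pics/b.png',g(b));print(a.shape,b.shape)
```

```text
(560, 385, 3) (455, 735, 3)
```

View pics/a.png

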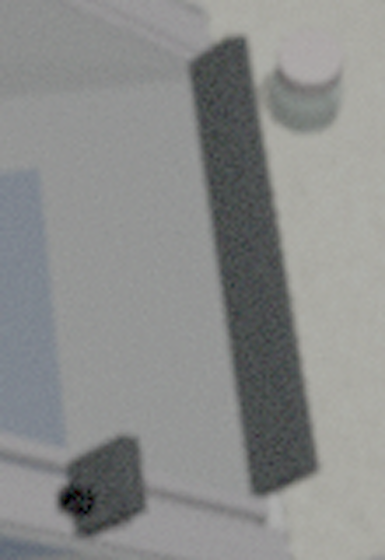

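View pics/b.png

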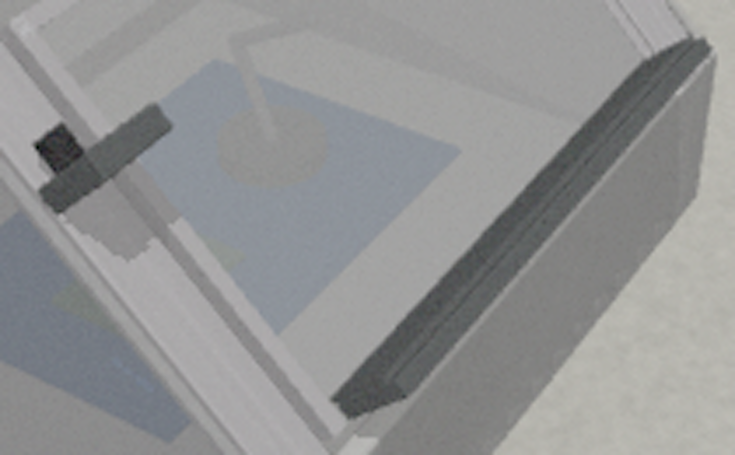

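```bash
cat > fit.py <<'E'
from h import *
from scipy.optimize import least_squares
np.set_printoptions(precision=4,suppress=True)
q=.5**.5
def W(p,P): # sash-plane coords (x,y,z from closed edge) -> world
    x,y,z=P; v=np.array([-.17+q*(x+z),y,.1+q*(z-x)])
    return R.from_euler('z',p[2]).apply(v)+[p[0],p[1],0]
def fr(p): # axes x,y,z of sash
    return R.from_euler('z',p[2]).as_matrix()@np.array([[q,0,q],[0,1,0],[-q,0,q]])
E
python3 - <<'E'
from fit import *
a=lambda u,v:(150+v/3.5-.36,270+u/3.5-.36); b=lambda u,v:(170+v/3.5-.36,205+u/3.5-.36)
U,L,I,O=.012,0,0,-.04
obs=[('scene',a(192,61),'l',I,-.14,U),('scene',a(258,495),'l',I,.14,U),('scene',a(317,468),'l',O,.14,L),('scene',a(244,36),'l',O,-.14,U),
('side',b(333,400),'l',I,.14,U),('side',b(345,417),'l',I,.14,L),('side',b(408,395),'l',O,.14,L),('side',b(648,62),'l',I,-.14,U),('side',b(711,55),'l',O,-.14,L),
('side',b(40,190),'m',I,.186,U),('side',b(55,212),'m',I,.186,L),('side',b(172,125),'m',O,.148,L),('side',b(155,103),'m',O,.148,U),
('scene',a(83,537),'m',I,.186,U),('scene',a(145,510),'m',O,.186,L),('scene',a(135,434),'m',O,.148,U)]
C={n:cam(n) for n in('scene','side')}
def res(p): return np.concatenate([proj(C[n],W(p,(x,y,z+(p[3] if k=='l' else p[4]))))-rc for n,rc,k,x,y,z in obs])
f=least_squares(res,[.67,0,.14,.012,.14],loss='soft_l1'); p=f.x
print(p, np.degrees(p[2])); print(res(p).reshape(-1,2))
print('lip',W(p,(-.02,0,p[3])),'mark',W(p,(-.02,.167,p[4])))
np.save('p.npy',p)
E
```

```text
[0.6673 0.0318 0.109  0.0181 0.1501] 6.245285955808444
[[ 0.3627 -0.1319]
 [ 0.6201 -2.2628]
 [ 2.3657  1.2548]
 [-1.7504 -1.254 ]
 [-0.7424 -1.1018]
 [ 1.1887  0.7554]
 [ 0.7186  0.2666]
 [-0.3441  0.1567]
 [-1.6643  3.0068]
 [ 0.0271 -1.2697]
 [ 1.2728  0.4246]
 [ 0.1297  1.5308]
 [-1.2633  0.4616]
 [-0.0913 -3.2648]
 [ 1.1028  1.0297]
 [-0.304  -3.7187]]
lip [0.497  0.0131 0.127 ] mark [0.5716 0.1893 0.2203]
```

```bash
cat >> fit.py <<'E'
def Rt(p,down): # tool pointing ahead, 'down' deg below horizontal, y along lip
    d=np.radians(down); A=R.from_euler('z',p[2]).as_matrix()
    z=A@[np.cos(d),0,-np.sin(d)]; y=A@[0,1,0]; return np.c_[np.cross(y,z),y,z]
def go(X,T=None):
    s=telemetry.state(); C=R.from_euler('xyz',s["tool_rot"]).as_matrix(); d=np.asarray(X)-s["tcp_pos"]
    print('t',s['time'],'tcp',s['tcp_pos'],'F',s['wrist_force'],'j',s['joint_pos'])
    print(' shift(30mm units, present axes)',C.T@d/.03)
    if T is not None: print(' turn(10deg units)',np.degrees(R.from_matrix(C.T@T).as_rotvec())/10,' shift in target axes',T.T@d/.03)
def contact(p,down,s): # tcp so that tip's upper corner touches lip underside middle
    return W(p,(-.02,0,s))+.011*Rt(p,down)[:,0]
E
python3 - <<'E'
from fit import *
p=np.load('p.npy'); T=Rt(p,90)
print(contact(p,40,p[3]),contact(p,40,p[4]))
go([.45,-.03,.28],T)
E
```

```text
[0.49   0.0124 0.1185] [0.5828 0.0225 0.2119]
t 0.8 tcp [ 0.1714 -0.6528  0.2313] F [-0.9786  0.7101 -0.183 ] j [-1.0259  0.3586  0.0119 -0.     -1.2241 -0.2881]
 shift(30mm units, present axes) [-14.2542  17.7214  -1.6227]
 turn(10deg units) [0.0003 0.     0.8469]  shift in target axes [-11.489   19.6272  -1.6238]
```

```bash
python3 -m jog '[-0.7,0.88,-0.2,0,0,0,1,-0.7,0.88,-0.2,0,0,0,1,-0.7,0.88,-0.2,0,0,0,1,-0.7,0.88,-0.1,0,0,0,1,-0.7,0.88,-0.1,0,0,0,1,-0.7,0.88,-0.1,0,0,0,1,-0.7,0.88,-0.1,0,0,0,1,-0.7,0.88,-0.1,0,0,0,1,-0.7,0.88,-0.1,0,0,0,1,-0.7,0.88,-0.1,0,0,0,1,-0.7,0.88,-0.1,0,0,0,1,-0.7,0.88,-0.1,0,0,0,1,-0.7,0.88,0,0,0,0,1,-0.7,0.88,0,0,0,0,1,-0.7,0.88,0,0,0,0,1,-0.7,0.88,0,0,0,0,1,-0.7,0.88,0,0,0,0,1,-0.7,0.88,0,0,0,0,1,-0.7,0.88,0,0,0,0,1,-0.7,0.88,0,0,0,0,1]'
python3 - <<'E'
from fit import *
p=np.load('p.npy'); go([.43,0.005,.28],Rt(p,40))
E
```

```text
time: 3.3
tcp_pos: [0.4438, -0.0344, 0.2766]
tool_rot: [3.142, 0.001, -2.885]
wrist_force: [-0.0, -0.5, 0.3]
grip_width: 0.001
grip_force: 0.0
t 3.3 tcp [ 0.4438 -0.0344  0.2766] F [-0.017  -0.5249  0.3414] j [ 0.3681 -0.0623 -0.3902  0.     -1.2421 -1.6819]
 shift(30mm units, present axes) [ 0.1127  1.3871 -0.1131]
 turn(10deg units) [ 0.3706 -4.9863  0.7932]  shift in target axes [ 0.1166  1.3553 -0.3148]
```

```bash
python3 -m jog '[0,0.7,0,0,0,0.85,1,0,0.7,0,0,0,0,1,0,0,0,0,-0.7,0,1,0,0,0,0,-0.7,0,1,0,0,0,0,-0.7,0,1,0,0,0,0,-0.7,0,1,0,0,0,0,-0.7,0,1,0,0,0,0,-0.7,0,1,0,0,0,0,-0.8,0,1,0,0,0,0,0,0,1]'
python3 - <<'E'
from fit import *
p=np.load('p.npy'); T=Rt(p,40); go([.43,0.005,.28],T)
print(imaging.camera_model('wrist')['T_tool_cam'])
shot('wrist','w1.png')
for n in ('scene','side','wrist'):
  for t in('lip','mark'):
    if n!='wrist': imaging.read_camera(n)
    r=imaging.place_of(n,t); c=cam(n); X=W(p,(-.02,0,p[3])) if t=='lip' else W(p,(-.02,.167,p[4]))
    print(n,t,[(np.round(k['at'],1),round(k['conf'],2)) for k in r[:2]],proj(c,X))
E
```

```text
time: 4.55
tcp_pos: [0.465, -0.0255, 0.338]
tool_rot: [3.088, 0.792, -3.04]
wrist_force: [-0.2, 0.4, -0.5]
grip_width: -0.002
grip_force: 0.0
t 4.55 tcp [ 0.465  -0.0255  0.338 ] F [-0.2321  0.4173 -0.4764] j [ 0.49   -0.5567 -1.0161  0.5906 -0.4055 -2.3993]
 shift(30mm units, present axes) [2.1179 1.0953 0.665 ]
 turn(10deg units) [ 0.2753 -0.4594 -0.0428]  shift in target axes [2.1539 1.1378 0.44  ]
[[-0.0009 -0.9608 -0.2773  0.0716]
 [ 1.     -0.001   0.0001 -0.0002]
 [-0.0004 -0.2773  0.9608 -0.1426]
 [ 0.      0.      0.      1.    ]]
scene lip [(array([223.5, 343.4]), 0.66)] [223.229  343.6735]
scene mark [(array([290.4, 302.5]), 0.94)] [289.5898 302.5999]
side lip [(array([233.5, 360.2]), 0.71)] [231.3311 362.9059]
side mark [(array([220.9, 236.7]), 0.64)] [218.5414 237.9701]
wrist lip [(array([ 38.3, 351.5]), 0.97), (array([223.4, 562.4]), 0.53)] [ 43.8919 356.926 ]
wrist mark [(array([220.5, 564.8]), 0.69)] [228.088  564.1788]
```

View pics/w1.png

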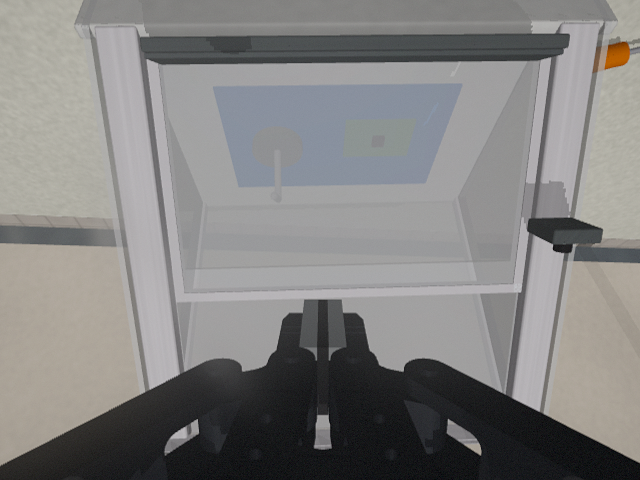

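The wrist view shows the lip's underside edge at about row 38–60, cols 140–568, and the pointer at (230, 565). The shut fingers are over the window. The elbow joint is at its limit here, so I'll descend, where there is more reach.

Run:
```python
from fit import *
p=np.load('p.npy'); go([.44,0.01,.22],Rt(p,45)); print(contact(p,45,p[3]))
```

```text
t 5.1 tcp [ 0.4654 -0.0231  0.3366] F [-0.5811 -0.0551  0.3382] j [ 0.4952 -0.5534 -1.0161  0.5908 -0.4064 -2.3999]
 shift(30mm units, present axes) [3.2657 1.0709 2.2837]
 turn(10deg units) [ 0.2891  0.0194 -0.0072]  shift in target axes [3.2566 1.1891 2.2377]
[0.4893 0.0123 0.1192]
```

```bash
python3 -m jog '[0.8,0.27,0.57,0.29,0,0,1,0.8,0.27,0.57,0,0,0,1,0.8,0.27,0.57,0,0,0,1,0.8,0.27,0.57,0,0,0,1,0,0,0,0,0,0,1]'
python3 - <<'E'
from fit import *
p=np.load('p.npy'); go([.44,0.01,.09],Rt(p,45))
E
```

```text
time: 5.72
tcp_pos: [0.4675, -0.0274, 0.2826]
tool_rot: [3.08, 0.701, -3.032]
wrist_force: [0.3, 0.4, 0.1]
grip_width: 0.0
grip_force: 0.0
t 5.725 tcp [ 0.4675 -0.0274  0.2826] F [0.3008 0.4239 0.1217] j [ 0.4576 -0.4584 -1.0165  0.4755 -0.3624 -2.2871]
 shift(30mm units, present axes) [4.7362 1.0653 4.4782]
 turn(10deg units) [ 0.3519 -0.4813 -0.0143]  shift in target axes [5.0893 1.3378 3.9913]
```

```bash
cat > kin.py <<'E'
from fit import *
D=[([-1.0259,.3594,.011,-.0003,-1.2241,-.2881],[.1713,-.6526,.2308],[3.1399,-.0002,-2.8849]),
([.3681,-.0623,-.3902,0,-1.2421,-1.6819],[.4438,-.0344,.2766],[3.142,.001,-2.885]),
([.49,-.5567,-1.0161,.5906,-.4055,-2.3993],[.465,-.0255,.338],[3.088,.792,-3.04]),
([.4576,-.4584,-1.0165,.4755,-.3624,-2.2871],[.4675,-.0274,.2826],[3.08,.701,-3.032])]
E_=lambda a,q:R.from_euler(a,q).as_matrix()
T0=np.array([[0,0,1],[0,1,0],[-1,0,0.]])
def fk(q,L,s4=1,s6=1,ax4='x'):
    d1,a1,l2,l3,h3,y3,y4,lt=L
    A=E_('z',q[0]); p=A@[a1,0,d1]; A=A@E_('y',q[1]); p=p+A@[0,0,l2]; A=A@E_('y',-q[2]); p=p+A@[l3,y3,h3]
    A=A@E_(ax4,s4*q[3]); p=p+A@[0,y4,0]; A=A@E_('y',-q[4]); p=p+A@[lt,0,0]; A=A@E_('x',s6*q[5]); return p,A@T0
E
python3 - <<'E'
from kin import *
for ax in 'xyz':
 for s4 in(1,-1):
  for s6 in(1,-1):
   f=lambda L:np.concatenate([fk(q,L,s4,s6,ax)[0]-x for q,x,_ in D]+[.003*(L-[.3,0,.4,.4,0,-.1,-.1,.25])])
   r=least_squares(f,[.3,0,.4,.4,0,-.1,-.1,.25]); 
   # orientation residual up to fixed tool-roll
   Q=[fk(q,r.x,s4,s6,ax)[1] for q,_,_ in D]; M=[Q[i].T@E_('xyz',D[i][2]) for i in range(4)]
   print(ax,s4,s6,np.abs(r.fun[:12]).max(),r.x,[np.degrees(np.linalg.norm(R.from_matrix(M[0].T@m).as_rotvec())).round(2) for m in M])
E
```

```text
x 1 1 0.02060792406321904 [-0.2495 -0.1007  0.5271  0.4767  0.3108 -0.5842  0.3832  0.1449] [np.float64(0.0), np.float64(159.73), np.float64(178.67), np.float64(177.66)]
x 1 -1 0.02060792406321904 [-0.2495 -0.1007  0.5271  0.4767  0.3108 -0.5842  0.3832  0.1449] [np.float64(0.0), np.float64(0.04), np.float64(67.69), np.float64(54.5)]
x -1 1 0.0002664745859118911 [ 0.1984 -0.0003  0.6018  0.4638  0.0005 -0.0003 -0.1915  0.3733] [np.float64(0.0), np.float64(159.74), np.float64(118.09), np.float64(130.95)]
x -1 -1 0.0002664745859118911 [ 0.1984 -0.0003  0.6018  0.4638  0.0005 -0.0003 -0.1915  0.3733] [np.float64(0.0), np.float64(0.04), np.float64(0.03), np.float64(0.04)]
y 1 1 0.05843199285572859 [-3.4717  1.0834  0.2837 -1.1195  1.3997 -0.107  -0.107  -1.7737] [np.float64(0.0), np.float64(159.73), np.float64(147.47), np.float64(155.15)]
y 1 -1 0.05843199285572859 [-3.4717  1.0834  0.2837 -1.1195  1.3997 -0.107  -0.107  -1.7737] [np.float64(0.0), np.float64(0.05), np.float64(47.48), np.float64(38.34)]
y -1 1 0.02240584427308648 [ 0.0845 -0.0218  0.5889  0.4715  0.0513 -0.107  -0.107   0
[... 231 characters left out ...]
), np.float64(38.36)]
z 1 1 0.059675292701128146 [-0.6155  0.7374  0.3376 -0.4289  0.458  -0.2965  0.0844  0.0171] [np.float64(0.0), np.float64(159.75), np.float64(139.54), np.float64(148.51)]
z 1 -1 0.059675292701128146 [-0.6155  0.7374  0.3376 -0.4289  0.458  -0.2965  0.0844  0.0171] [np.float64(0.0), np.float64(0.05), np.float64(47.49), np.float64(38.31)]
z -1 1 0.043773719864201144 [-0.2753  0.528   0.4049 -0.1617  0.2932 -0.1073 -0.0689  0.1817] [np.float64(0.0), np.float64(159.72), np.float64(161.94), np.float64(165.84)]
z -1 -1 0.043773719864201144 [-0.2753  0.528   0.4049 -0.1617  0.2932 -0.1073 -0.0689  0.1817] [np.float64(0.0), np.float64(0.03), np.float64(47.54), np.float64(38.4)]
```

```bash
cat >> kin.py <<'E'
LL=np.array([.1984,0,.6018,.4638,0,0,-.1915,.3733])
lo=np.array([-3.07,-1.43,-1.02,-3.03,-3.05,-3.03])+.02; hi=np.array([3.07,2.12,1.25,1.67,0,3.03])-.02
M0=fk(D[0][0],LL,-1,-1)[1].T@E_('xyz',D[0][2])
def FK(q): p,A=fk(q,LL,-1,-1); return p,A@M0
def ik(X,T,seeds=[D[2][0],D[3][0],D[1][0],[.5,-.4,-.9,-.5,-.5,0],[0,0,-.5,-1.5,-1,0],[0.5,0,-.5,1.3,-1,0]]):
    best=None
    for s in seeds:
        f=lambda q:np.r_[(FK(q)[0]-X)*5,R.from_matrix(T.T@FK(q)[1]).as_rotvec()]
        r=least_squares(f,np.clip(s,lo+.01,hi-.01),bounds=(lo,hi))
        if best is None or r.cost<best.cost: best=r
    return best
E
python3 - <<'E'
from kin import *
p=np.load('p.npy')
for dn in (30,40,45,50,55,60,65):
  for yw in (-25,0,25):
    T=R.from_euler('z',yw,degrees=True).as_matrix()@Rt(p,dn); o=[]
    for X in (W(p,(-.02,0,p[3]-.04)),W(p,(-.02,0,p[3])),W(p,(-.02,0,p[4]))):
        r=ik(X+.011*T[:,0],T); e=r.fun; o.append((round(np.linalg.norm(e[:3])*200,1),round(np.degrees(np.linalg.norm(e[3:])),1)))
    print(dn,yw,o,r.x)
E
```

```text
30 -25 [(np.float64(18.2), np.float64(11.5)), (np.float64(13.5), np.float64(9.2)), (np.float64(3.3), np.float64(3.1))] [-0.3316 -0.0245 -1.     -3.01   -0.4432  1.4543]
30 0 [(np.float64(3.3), np.float64(2.0)), (np.float64(0.0), np.float64(0.0)), (np.float64(0.0), np.float64(0.0))] [-0.0738 -0.0625 -0.5992 -1.6071 -0.1582  0.1289]
30 25 [(np.float64(0.0), np.float64(0.0)), (np.float64(0.0), np.float64(0.0)), (np.float64(0.0), np.float64(0.0))] [-0.3306  0.0685 -0.4786 -1.3654 -0.7471  0.2636]
40 -25 [(np.float64(7.3), np.float64(4.9)), (np.float64(4.1), np.float64(3.1)), (np.float64(1.9), np.float64(1.9))] [-0.2981 -0.0764 -0.8599 -3.01   -0.0818  1.4208]
40 0 [(np.float64(0.0), np.float64(0.0)), (np.float64(0.1), np.float64(0.1)), (np.float64(9.3), np.float64(8.0))] [ 0.1727 -0.0573 -0.6243 -1.0858 -0.0223 -0.5243]
40 25 [(np.float64(0.0), np.float64(0.0)), (np.float64(0.0), np.float64(0.0)), (np.float64(0.0), np.float64(0.0))] [-0.0624  0.003  -0.458  -0.976  -0.5564 -0.2523]
45 -25 [(np.float64(2.7), np.float64(2.0)), (np.float64(0.8), np.float64(0.7)), (np.float64(3.6), np.float6
[... 1672 characters left out ...]
0.0613 -0.8508  0.5311 -0.3231 -2.3651]
60 25 [(np.float64(0.0), np.float64(0.0)), (np.float64(0.0), np.float64(0.0)), (np.float64(0.0), np.float64(0.0))] [ 0.2625  0.0027 -0.4905 -0.2549 -0.5864 -1.1105]
65 -25 [(np.float64(11.4), np.float64(8.9)), (np.float64(6.0), np.float64(5.4)), (np.float64(0.0), np.float64(0.0))] [ 0.542   0.0011 -0.7761  0.6172 -0.5917 -2.9236]
65 0 [(np.float64(6.0), np.float64(5.9)), (np.float64(3.4), np.float64(3.1)), (np.float64(0.0), np.float64(0.0))] [ 0.4581 -0.0261 -0.7045  0.3066 -0.4993 -2.1605]
65 25 [(np.float64(0.0), np.float64(0.0)), (np.float64(0.0), np.float64(0.0)), (np.float64(0.0), np.float64(0.0))] [ 0.2898  0.025  -0.4615 -0.1734 -0.6678 -1.2017]
```

```bash
cat >> kin.py <<'E'
def RT(p,dn,yw):
    d=np.radians(dn); A=R.from_euler('z',p[2]+np.radians(yw)).as_matrix(); z=A@[np.cos(d),0,-np.sin(d)]
    y=np.cross(fr(p)[:,2],z); y/=np.linalg.norm(y); y=-y if y[1]<0 else y; return np.c_[np.cross(y,z),y,z]
E
python3 - <<'E'
from kin import *
p=np.load('p.npy')
for dn,yw in ((35,15),(40,15),(40,20),(40,25),(35,25),(30,20)):
    T=RT(p,dn,yw); q=D[1][0]; ok=[]; 
    X=lambda s:W(p,(-.02,0,s))+.011*T[:,0]
    Td=E_('xyz',D[1][2]); rv=R.from_matrix(Td.T@T).as_rotvec()
    P=[(np.array([.45,-.01,.25]),Td@R.from_rotvec(rv*k).as_matrix()) for k in np.linspace(0,1,8)]+[(np.array([.42,-.01,.16]),T)]+[(X(s),T) for s in(p[3]-.05,p[3],p[3]+.05,p[4]-.03,p[4],p[4]-.03)]+[(X(p[4]-.03)-.1*T[:,2],T)]
    Q=[]
    for x,t in P:
        r=ik(x,t,[q]); q=r.x; Q.append(q); ok.append(round(np.linalg.norm(r.fun)*200,1))
    print(dn,yw,ok,'maxstep',np.abs(np.diff(Q,axis=0)).max(0)); print('  tip axis in sash',fr(p).T@T[:,2],'rot',np.degrees(rv)/10, Q[-3])
E
```

```text
35 15 [np.float64(0.0), np.float64(0.0), np.float64(0.0), np.float64(0.0), np.float64(0.0), np.float64(0.0), np.float64(5.1), np.float64(1.7), np.float64(0.0), np.float64(0.0), np.float64(0.0), np.float64(0.0), np.float64(0.0), np.float64(0.0), np.float64(0.0), np.float64(0.0)] maxstep [0.5829 0.3462 0.222  0.7693 0.3547 0.9677]
  tip axis in sash [0.9651 0.212  0.1539] rot [-0.8253 -5.4334  0.3823] [-0.0286 -0.0401 -0.5365 -1.1438 -0.3575 -0.4009]
40 15 [np.float64(0.0), np.float64(0.0), np.float64(0.0), np.float64(0.0), np.float64(0.0), np.float64(0.0), np.float64(1.5), np.float64(7.1), np.float64(0.0), np.float64(0.0), np.float64(0.0), np.float64(0.0), np.float64(0.0), np.float64(0.0), np.float64(0.0), np.float64(1.8)] maxstep [0.7567 0.4091 0.378  0.9188 0.5239 1.4686]
  tip axis in sash [0.9777 0.1983 0.0687] rot [-0.7461 -4.9395  0.3782] [ 0.2332 -0.0673 -0.6322 -0.6554 -0.1733 -1.0183]
40 20 [np.float64(0.0), np.float64(0.0), np.float64(0.0), np.float64(0.0), np.float64(0.0), np.float64(0.0), np.float64(0.0), np.float64(0.0), np.float64(0.0), np.float64(0.0), np.float64(0.0), 
[... 917 characters left out ...]
0.0), np.float64(0.0), np.float64(0.0), np.float64(0.0), np.float64(0.0)] maxstep [0.3025 0.2799 0.1129 0.3309 0.1665 0.4487]
  tip axis in sash [0.9305 0.3462 0.1194] rot [-1.6128 -5.2532  0.0916] [-0.1921  0.0249 -0.4629 -1.1868 -0.6361 -0.2909]
30 20 [np.float64(0.0), np.float64(0.0), np.float64(0.0), np.float64(0.0), np.float64(0.0), np.float64(0.0), np.float64(0.0), np.float64(0.0), np.float64(0.0), np.float64(0.0), np.float64(0.0), np.float64(0.0), np.float64(0.0), np.float64(0.0), np.float64(0.0), np.float64(0.0)] maxstep [0.4168 0.3421 0.1272 0.5369 0.2733 0.6857]
  tip axis in sash [0.929  0.2962 0.2219] rot [-1.3468 -5.8422  0.2573] [-0.2878  0.0289 -0.5169 -1.4069 -0.6382 -0.0209]
```

```bash
python3 -m jog '[0,0,0,0,0.9,0,1,0,0,0,0,0.9,0,1,0,0,0,0,0.9,0,1,0,0,0,0,0.9,0,1,0,0,0,0,0.9,0,1,0,0,0,0,0,0,1]'
python3 - <<'E'
from kin import *
p=np.load('p.npy'); go([.45,-.01,.25],RT(p,30,25))
s=telemetry.state(); print(FK(s['joint_pos'])[0])
C=E_('xyz',s['tool_rot']);rv=R.from_matrix(C.T@RT(p,30,25)).as_rotvec(); q=s['joint_pos']
for k in np.linspace(0,1,8):
    r=ik(np.array([.45,-.01,.25]),C@R.from_rotvec(rv*k).as_matrix(),[q]); q=r.x; print(np.linalg.norm(r.fun)*200,q)
E
```

```text
time: 6.48
tcp_pos: [0.4697, -0.0272, 0.282]
tool_rot: [3.096, -0.087, -2.989]
wrist_force: [-0.6, 0.0, -0.7]
grip_width: -0.0
grip_force: 0.0
t 6.475 tcp [ 0.4697 -0.0272  0.282 ] F [-0.5839  0.046  -0.6651] j [ 0.3113  0.0464 -0.2497 -0.0597 -1.3535 -1.7167]
 shift(30mm units, present axes) [0.4672 0.6138 1.1404]
 turn(10deg units) [-1.8285 -6.1037 -0.6621]  shift in target axes [1.2587 0.4674 0.3047]
[ 0.4698 -0.0268  0.2818]
1.2472841543170376e-07 [ 0.3602  0.0289 -0.3391 -0.0648 -1.2788 -1.7597]
6.27975934342081e-08 [ 0.3462 -0.0652 -0.4238 -0.085  -1.1315 -1.7227]
8.382050670389483e-07 [ 0.3258 -0.1532 -0.5076 -0.1185 -0.9809 -1.6697]
1.2824333410922445e-11 [ 0.2937 -0.2304 -0.5844 -0.1774 -0.831  -1.5864]
1.0311484040135011e-08 [ 0.2355 -0.2882 -0.6399 -0.2911 -0.6964 -1.4364]
9.514633448515555e-10 [ 0.0966 -0.3068 -0.641  -0.5317 -0.6312 -1.1233]
2.1244914471818157e-10 [-0.2024 -0.2657 -0.5965 -0.9101 -0.7374 -0.6054]
2.160628391363544e-08 [-0.5221 -0.1852 -0.6066 -1.2109 -0.9451 -0.1438]
```

```bash
python3 -m jog '[0.24,0.3,0.57,0,0,0,1,0.24,0.3,0.57,0,0,0,1,0,0,0,-0.15,-0.51,-0.055,1,0,0,0,-0.15,-0.51,-0.055,1,0,0,0,-0.15,-0.51,-0.055,1,0,0,0,-0.15,-0.51,-0.055,1,0,0,0,-0.15,-0.51,-0.055,1,0,0,0,-0.15,-0.51,-0.055,1,0,0,0,-0.15,-0.51,-0.055,1,0,0,0,-0.15,-0.51,-0.055,1,0,0,0,-0.15,-0.51,-0.055,1,0,0,0,-0.15,-0.51,-0.055,1,0,0,0,-0.15,-0.51,-0.055,1,0,0,0,-0.15,-0.51,-0.055,1,0,0,0,0,0,0,1]'
python3 - <<'E'
from kin import *
p=np.load('p.npy'); T=RT(p,30,25); go([.42,-.01,.16],T)
c=W(p,(-.02,0,p[3]-.04))+.011*T[:,0]; print(c); go(c,T)
for n in ('scene','side'): shot(n,n+'2.png')
print([(t,[(r['at'],r['conf']) for r in imaging.place_of(n,t)[:1]]) for n in('side',) for t in('lip','mark')])
E
```

```text
time: 8.35
tcp_pos: [0.4443, -0.0141, 0.2479]
tool_rot: [2.67, 0.949, 3.118]
wrist_force: [0.6, -0.9, -0.3]
grip_width: -0.0
grip_force: 0.0
t 8.35 tcp [ 0.4443 -0.0141  0.2479] F [ 0.5772 -0.8606 -0.2685] j [-0.5038 -0.2018 -0.6098 -1.179  -0.9243 -0.191 ]
 shift(30mm units, present axes) [ 2.8538 -0.3712  0.9839]
 turn(10deg units) [-0.0762 -0.1069 -0.051 ]  shift in target axes [ 2.8749 -0.3584  0.9256]
[0.4627 0.0102 0.0896]
t 8.35 tcp [ 0.4443 -0.0141  0.2479] F [ 0.5772 -0.8606 -0.2685] j [-0.5038 -0.2018 -0.6098 -1.179  -0.9243 -0.191 ]
 shift(30mm units, present axes) [ 3.9417 -0.8826  3.5413]
 turn(10deg units) [-0.0762 -0.1069 -0.051 ]  shift in target axes [ 4.0148 -0.8937  3.4552]
[('lip', [([230.6, 361.0], 0.76)]), ('mark', [([218.5, 235.5], 0.6)])]
```

View pics/side2.png

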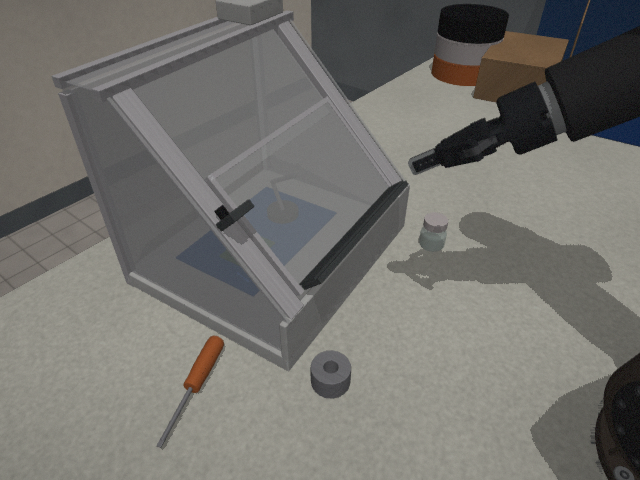

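The side view shows the fingers poised above and in front of the lip, with the tip at (165, 415). The jar at (232, 433) and the reel at (372, 330) are well clear.

```bash
python3 -m jog '[0.72,-0.09,0.25,-0.08,-0.1,-0.05,1,0.72,-0.09,0.25,0,0,0,1,0.72,-0.09,0.25,0,0,0,1,0.72,-0.09,0.25,0,0,0,1,0.27,-0.13,0.64,0,0,0,1,0.27,-0.13,0.64,0,0,0,1,0.27,-0.13,0.64,0,0,0,1,0.27,-0.13,0.6,0,0,0,1,0,0,0,0,0,0,1]'
python3 - <<'E'
from kin import *
p=np.load('p.npy'); T=RT(p,30,25)
go(W(p,(-.02,0,p[3]-.01))+.011*T[:,0],T)
print('slope dir in tool axes', R.from_euler('xyz',telemetry.state()['tool_rot']).as_matrix().T@fr(p)[:,2])
shot('side','side3.png'); i=imaging.read_camera('wrist')
a=cv2.resize(cv2.imread('pics/side3.png')[140:300,260:480],None,fx=2,fy=2); b=cv2.resize(i[:,:,::-1],(440,330))
cv2.imwrite('pics/c3.png',np.vstack([a[:320,:440],b])[:600])
for t in('lip','mark'): print([(r['at'],r['conf']) for r in imaging.place_of('wrist',t)[:1]])
E
```

```text
time: 9.68
tcp_pos: [0.4651, 0.0175, 0.0902]
tool_rot: [2.654, 0.968, 3.131]
wrist_force: [1.0, 0.5, -0.1]
grip_width: 0.0
grip_force: 0.0
t 9.675 tcp [0.4651 0.0175 0.0902] F [ 1.003   0.4723 -0.0579] j [-0.6712  0.297  -0.7408 -1.5611 -0.9556  0.6309]
 shift(30mm units, present axes) [-0.9184 -0.1992  0.0347]
 turn(10deg units) [ 0.0778 -0.0329  0.0352]  shift in target axes [-0.9194 -0.1931  0.0426]
slope dir in tool axes [-0.9806 -0.0087  0.1958]
[]
[]
```

View pics/c3.png

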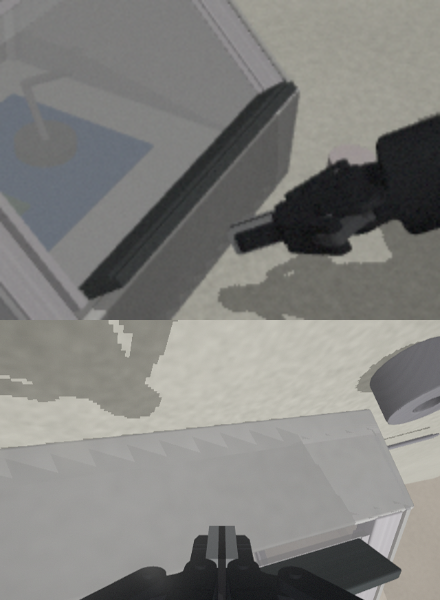

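The side crop shows the fingertips below the lip's outer edge at crop (235, 240). The wrist picture shows the white panel beneath the tips and the lip at lower right. Next I'll push up along the slope.

```bash
python3 -m jog '[-0.33,-0.1,0.065,0,0,0,1,-0.33,-0.09,0.065,0,0,0,1,-0.13,0,0.026,0,0,0,1,-0.13,0,0.026,0,0,0,1,-0.13,0,0.026,0,0,0,1]'
python3 -m jog '[-0.13,0,0.026,0,0,0,1,-0.13,0,0.026,0,0,0,1]'
python3 -m jog '[-0.13,0,0.026,0,0,0,1,-0.13,0,0.026,0,0,0,1]'
python3 -m jog '[-0.13,0,0.026,0,0,0,1,-0.13,0,0.026,0,0,0,1]'
python3 - <<'E'
from kin import *
p=np.load('p.npy'); T=RT(p,30,25); s=telemetry.state()
print('tip s',(fr(p).T@(s['tcp_pos']-.011*T[:,0]-W(p,(0,0,0)))), 'F sash',fr(p).T@s['wrist_force'],p[3:])
shot('side','side4.png')
print([(r['at'],r['conf']) for t in('lip','mark') for r in imaging.place_of('side',t)[:1]])
E
```

```text
time: 10.5
tcp_pos: [0.49, 0.0126, 0.113]
tool_rot: [2.657, 0.971, 3.128]
wrist_force: [-0.2, -0.0, 0.3]
grip_width: 0.0
grip_force: 0.0
time: 10.75
tcp_pos: [0.4951, 0.0132, 0.1179]
tool_rot: [2.657, 0.97, 3.129]
wrist_force: [-2.6, -1.0, -2.5]
grip_width: -0.003
grip_force: 1.7
time: 11.0
tcp_pos: [0.5011, 0.0139, 0.1239]
tool_rot: [2.656, 0.97, 3.128]
wrist_force: [-1.9, -0.5, -2.8]
grip_width: 0.003
grip_force: 1.7
time: 11.25
tcp_pos: [0.5069, 0.0146, 0.1299]
tool_rot: [2.656, 0.971, 3.128]
wrist_force: [-1.3, -0.6, -3.0]
grip_width: -0.002
grip_force: 1.7
tip s [-0.0171 -0.0005  0.038 ] F sash [ 1.204  -0.4841 -3.0675] [0.0181 0.1501]
[([221.5, 353.8], 0.58), ([220.8, 235.5], 0.67)]
```

Contact is made at about 3 N and the window is moving. I'll push 90 mm more, then measure.

```bash
python3 -m jog '[-0.15,0,0.03,0,0,0,1,-0.15,0,0.03,0,0,0,1,-0.15,0,0.03,0,0,0,1,-0.15,0,0.03,0,0,0,1,-0.15,0,0.03,0,0,0,1,-0.15,0,0.03,0,0,0,1,-0.15,0,0.03,0,0,0,1,-0.15,0,0.03,0,0,0,1,-0.15,0,0.03,0,0,0,1,-0.15,0,0.03,0,0,0,1]'
python3 -m jog '[-0.15,0,0.03,0,0,0,1,-0.15,0,0.03,0,0,0,1,-0.15,0,0.03,0,0,0,1,-0.15,0,0.03,0,0,0,1,-0.15,0,0.03,0,0,0,1,-0.15,0,0.03,0,0,0,1,-0.15,0,0.03,0,0,0,1,-0.15,0,0.03,0,0,0,1,-0.15,0,0.03,0,0,0,1,-0.15,0,0.03,0,0,0,1,0,0,0,0,0,0,1]'
python3 - <<'E'
from kin import *
p=np.load('p.npy'); s=telemetry.state(); T=R.from_euler('xyz',s['tool_rot']).as_matrix()
print('tip s',(fr(p).T@(s['tcp_pos']-.011*T[:,0]-W(p,(0,0,0)))), 'F sash',fr(p).T@s['wrist_force'],p[3:],s['joint_pos'])
b=[]
for n,(r0,c0) in dict(scene=(230,240),side=(150,200)).items():
    i=shot(n,n+'5.png'); print(n,[(r['at'],r['conf']) for t in('lip','mark') for r in imaging.place_of(n,t)[:1]])
    b.append(cv2.resize(i[r0:r0+100,c0:c0+200,::-1],None,fx=4 if 0 else 4,fy=3 if 0 else 3,interpolation=cv2.INTER_CUBIC) if 0 else cv2.resize(i[r0:r0+85,c0:c0+180,::-1],None,fx=3.5,fy=3.5,interpolation=cv2.INTER_CUBIC))
cv2.imwrite('pics/c5.png',np.vstack(b)); print(b[0].shape)
E
```

```text
time: 12.65
tcp_pos: [0.5389, 0.0184, 0.1626]
tool_rot: [2.656, 0.971, 3.128]
wrist_force: [-0.5, 0.8, -5.1]
grip_width: 0.002
grip_force: 1.9
time: 14.02
tcp_pos: [0.5715, 0.022, 0.1959]
tool_rot: [2.657, 0.973, 3.129]
wrist_force: [0.5, 0.1, -1.5]
grip_width: 0.0
grip_force: 0.7
tip s [-0.0178 -0.      0.1307] F sash [ 1.4663  0.0793 -0.7148] [0.0181 0.1501] [-0.3659  0.0858 -0.5088 -1.4006 -0.7754  0.0361]
scene [([206.1, 297.4], 0.58), ([291.3, 302.2], 0.77)]
side [([175.1, 318.3], 0.64), ([220.3, 238.0], 0.93)]
(298, 630, 3)
```

View pics/c5.png

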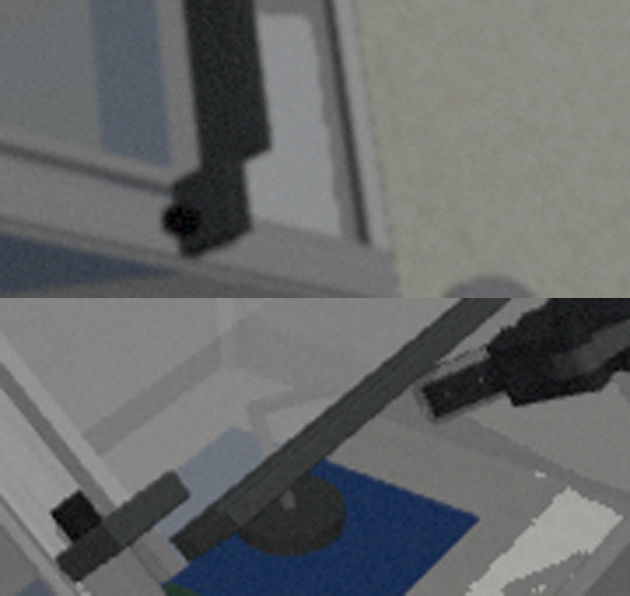

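The scene crop shows the lip's outer edge about 26 crop pixels short of the pointer's. The side crop agrees that the lip is still clearly below the pointer. I'll push on another 10 mm, then measure by edge lines.

```bash
python3 -m jog '[-0.11,0,0.022,0,0,0,1,-0.11,0,0.022,0,0,0,1,-0.11,0,0.022,0,0,0,1,0,0,0,0,0,0,1]'
python3 - <<'E'
from kin import *
p=np.load('p.npy'); s=telemetry.state(); T=R.from_euler('xyz',s['tool_rot']).as_matrix()
print('tip s',(fr(p).T@(s['tcp_pos']-.011*T[:,0]-W(p,(0,0,0)))), 'F sash',fr(p).T@s['wrist_force'])
b=[]
for n,(r0,c0,h,w) in dict(scene=(240,265,65,90),side=(175,210,65,90)).items():
    c=cam(n); X=W(p,(-.04,.148,p[4])); print(n,'px per mm slope (row,col)',proj(c,W(p,(-.04,.148,p[4]+.001)))-proj(c,X), 'per mm y',proj(c,W(p,(-.04,.149,p[4])))-proj(c,X))
    i=np.mean([imaging.read_camera(n).astype(float) for _ in range(6)],0); np.save(n+'6.npy',i)
    i=np.clip(255*(i/255)**.6,0,255).astype('uint8')
    b.append(cv2.resize(i[r0:r0+h,c0:c0+w,::-1],None,fx=4.5,fy=4.5,interpolation=cv2.INTER_CUBIC))
b=np.hstack(b)[:, :800]; cv2.imwrite('pics/c6.png',b); print(b.shape)
E
```

```text
time: 14.82
tcp_pos: [0.5783, 0.0227, 0.2026]
tool_rot: [2.657, 0.972, 3.129]
wrist_force: [-1.0, -0.5, -2.1]
grip_width: 0.001
grip_force: 1.2
tip s [-0.0177 -0.0001  0.1403] F sash [ 0.8039 -0.4296 -2.2339]
scene px per mm slope (row,col) [-0.1251 -0.4375] per mm y [0.5574 0.0596]
side px per mm slope (row,col) [-0.6381 -0.4925] per mm y [ 0.3945 -0.5008]
(292, 800, 3)
```

View pics/c6.png

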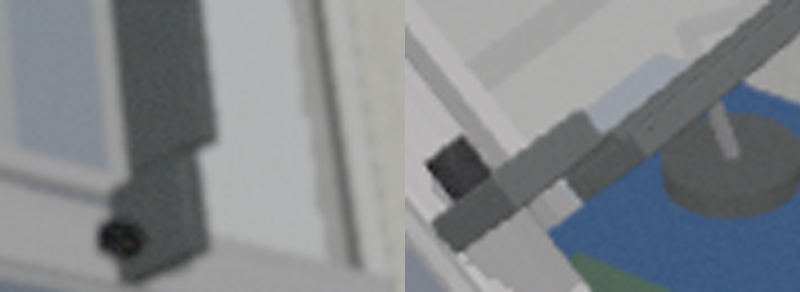

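The scene crop shows the lip's outer edge about 14 crop pixels below the pointer's, and the side crop still shows a step, so roughly 8–12 mm remain. I'll measure the gap numerically from intensity profiles.

```bash
cat > edge.py <<'E'
from kin import *
p=np.load('p.npy')
YL=np.arange(.085,.137,.004); YM=np.arange(.152,.184,.004)
def edges(n,i,x,s,up,rng=.009):
    g=cv2.GaussianBlur(i.mean(2).astype(np.float32),(0,0),.7); c=cam(n); out=[]
    z=np.arange(-rng,rng,.0002)
    for Y,z0 in((YL,s),(YM,p[4])):
        e=[]
        for y in Y:
            rc=np.array([proj(c,W(p,(x,y,z0+(.012 if up else 0)+k))) for k in z],np.float32)
            v=cv2.remap(g,rc[:,1],rc[:,0],cv2.INTER_CUBIC).ravel(); d=np.gradient(cv2.GaussianBlur(v[:,None],(1,0+31),5).ravel()) if 0 else np.convolve(np.gradient(v),np.ones(9)/9,'same')
            d=d[6:-6]*(1 if up else -1); k=d.argmax(); e.append(1000*(z0+z[6+k]))
        out.append(np.array(e))
    return out
def meas(I,s):
    for n in I:
        for x,up in((-.04,0),(0,1)):
            L,M=edges(n,I[n],x,s,up); print(n,'upper inner' if up else 'lower outer','lip',np.median(L).round(2),L.round(1),'mark',np.median(M).round(2),M.round(1),'gap',(np.median(M)-np.median(L)).round(2))
E
python3 -c "
from edge import *
meas({n:np.load(n+'6.npy') for n in('scene','side')},.1405)"
```

```text
scene lower outer lip 141.1 [141.3 141.7 142.1 140.5 140.7 141.7 142.1 140.3 140.7 141.1 141.9 140.5
 140.9] mark 151.61 [152.7 151.1 151.5 151.9 152.3 151.1 151.3 151.7] gap 10.51
scene upper inner lip 138.9 [139.3 139.5 140.1 138.7 138.7 139.3 139.5 137.9 138.3 138.5 138.9 139.1
 137.9] mark 150.51 [149.1 149.1 151.9 154.9 157.1 157.7 149.1 147.9] gap 11.61
side lower outer lip 139.5 [139.3 139.3 139.7 139.5 148.1 138.1 139.1 138.5 132.7 147.9 147.7 147.1
 148.1] mark 149.41 [148.9 148.9 148.9 148.9 149.9 149.9 150.1 150.1] gap 9.91
side upper inner lip 139.7 [139.7 139.5 139.7 139.7 139.3 139.7 139.5 139.3 139.5 148.1 148.1 148.1
 138.3] mark 150.11 [150.3 150.7 152.9 153.1 146.5 145.7 149.9 149.9] gap 10.41
```

```bash
python3 -m jog '[-0.098,0,0.02,0,0,0,1,-0.098,0,0.02,0,0,0,1,-0.09,0,0.018,0,0,0,1,0,0,0,0,0,0,1]'
cat > m.py <<'E'
from edge import *
import sys
s=telemetry.state(); T=R.from_euler('xyz',s['tool_rot']).as_matrix(); t=fr(p).T@(s['tcp_pos']-.011*T[:,0]-W(p,(0,0,0)))
print(s['time'],'tip s',t,'F sash',fr(p).T@s['wrist_force'])
meas({n:np.mean([imaging.read_camera(n).astype(float) for _ in range(6)],0) for n in('scene','side')},float(sys.argv[1]))
E
python3 m.py .149
```

```text
time: 15.92
tcp_pos: [0.5842, 0.0237, 0.2088]
tool_rot: [2.657, 0.972, 3.128]
wrist_force: [-2.1, -1.1, -1.5]
grip_width: 0.002
grip_force: 1.3
15.925 tip s [-0.0178  0.0003  0.1488] F sash [-0.486  -0.8541 -2.6443]
scene lower outer lip 149.8 [150.4 151.  149.4 149.8 150.4 150.4 149.2 149.6 150.2 150.4 149.  149.4
 149.8] mark 151.61 [152.7 151.1 151.5 151.9 152.3 151.1 151.3 151.7] gap 1.81
scene upper inner lip 147.6 [148.4 147.  147.4 147.6 147.8 148.2 146.8 147.4 147.6 147.6 147.8 146.6
 146.8] mark 150.51 [149.1 149.1 151.9 154.9 157.1 157.7 149.1 147.9] gap 2.91
side lower outer lip 147.8 [148.  148.  148.2 147.8 147.8 148.  147.4 143.  156.4 146.8 146.6 156.4
 146.6] mark 149.61 [148.1 147.9 148.3 148.7 150.5 150.5 150.7 150.5] gap 1.81
side upper inner lip 148.4 [148.2 148.6 148.2 148.4 148.2 148.  148.4 148.  148.4 149.4 150.  150.2
 150.2] mark 151.81 [150.3 150.7 152.9 156.1 155.9 155.9 149.9 149.9] gap 3.41
```

```bash
python3 -m jog '[-0.03,0,0.006,0,0,0,1,-0.028,0,0.006,0,0,0,1,0,0,0,0,0,0,1]'; python3 m.py .1505
```

```text
time: 16.9
tcp_pos: [0.585, 0.0238, 0.2096]
tool_rot: [2.657, 0.971, 3.128]
wrist_force: [-2.3, 0.5, -2.1]
grip_width: -0.0
grip_force: 1.8
16.9 tip s [-0.0178  0.0002  0.15  ] F sash [-0.0981  0.7407 -3.0294]
scene lower outer lip 151.3 [150.7 151.3 151.9 151.9 150.3 150.7 151.3 151.7 150.3 150.5 151.3 151.5
 150.1] mark 151.61 [152.7 151.1 151.5 151.9 152.3 151.1 151.3 151.7] gap 0.31
scene upper inner lip 148.7 [148.9 149.1 149.3 149.3 148.3 148.7 148.9 149.1 147.7 148.1 148.3 148.3
 148.5] mark 150.51 [148.9 149.1 151.9 154.9 157.1 157.7 149.1 147.9] gap 1.81
side lower outer lip 149.1 [149.5 149.5 149.1 149.3 149.5 148.9 148.5 142.7 148.1 157.9 147.9 147.7
 157.7] mark 149.11 [148.9 148.9 149.3 149.1 149.1 149.1 150.1 148.9] gap 0.01
side upper inner lip 149.5 [149.7 149.1 149.5 149.5 149.3 149.7 149.1 149.3 149.1 149.5 150.1 150.3
 150.3] mark 150.51 [150.3 150.7 153.1 153.1 146.9 157.7 149.9 149.9] gap 1.01
```

```bash
python3 -m jog '[-0.02,0,0.004,0,0,0,1,0,0,0,0,0,0,1]'
python3 -m jog '[0.1,0,-0.02,0,0,0,1,0.2,0,-0.04,0,0,0,1,0.4,0,-0.08,0,0,0,1,0.5,0,-0.1,0,0,0,1,0.3,0,-0.6,0,0,0,1,0.2,0,-0.8,0,0,0,1,0,0,-0.8,0,0,0,1,0,0,-0.8,0,0,0,1,0,0,0,0,0,0,1]'; python3 m.py .1505
python3 - <<'E'
from h import *
o=[]
for n,(r0,c0) in dict(scene=(240,265),side=(160,210)).items():
    i=shot(n,n+'7.png'); o.append(np.vstack([cv2.resize(i[:,:,::-1],(400,300)),cv2.resize(i[r0:r0+65,c0:c0+87,::-1],(400,299),interpolation=cv2.INTER_CUBIC)]))
cv2.imwrite('pics/c7.png',np.hstack(o))
E
```

```text
time: 17.75
tcp_pos: [0.5857, 0.0238, 0.2103]
tool_rot: [2.657, 0.971, 3.128]
wrist_force: [-2.4, 0.3, -2.4]
grip_width: 0.001
grip_force: 1.7
time: 18.88
tcp_pos: [0.4846, -0.0214, 0.2182]
tool_rot: [2.66, 0.974, 3.13]
wrist_force: [0.2, 0.6, 0.3]
grip_width: -0.005
grip_force: 0.0
18.875 tip s [-0.098  -0.0338  0.082 ] F sash [-0.0019  0.5901  0.3631]
scene lower outer lip 152.3 [152.9 152.9 151.9 151.9 152.5 152.9 151.5 151.9 152.3 152.7 151.3 151.7
 152.3] mark 151.61 [152.7 151.1 151.5 151.9 152.3 151.1 151.3 151.7] gap -0.69
scene upper inner lip 149.7 [150.7 149.3 149.7 149.9 150.3 150.5 148.9 149.1 149.7 150.3 148.3 148.9
 149.5] mark 150.51 [149.1 149.1 151.9 154.9 157.1 157.7 149.1 147.3] gap 0.81
side lower outer lip 149.9 [149.9 150.3 150.1 149.9 149.9 149.9 149.3 142.9 148.5 148.9 158.1 148.9
 158.1] mark 149.21 [149.3 149.5 149.5 149.1 149.3 149.1 148.9 149.1] gap -0.69
side upper inner lip 150.1 [150.3 150.3 150.3 150.3 149.9 150.1 150.1 150.1 150.1 149.7 150.1 150.3
 150.3] mark 150.51 [150.3 150.7 152.9 145.7 157.1 154.1 149.9 149.9] gap 0.41
```

View pics/c7.png

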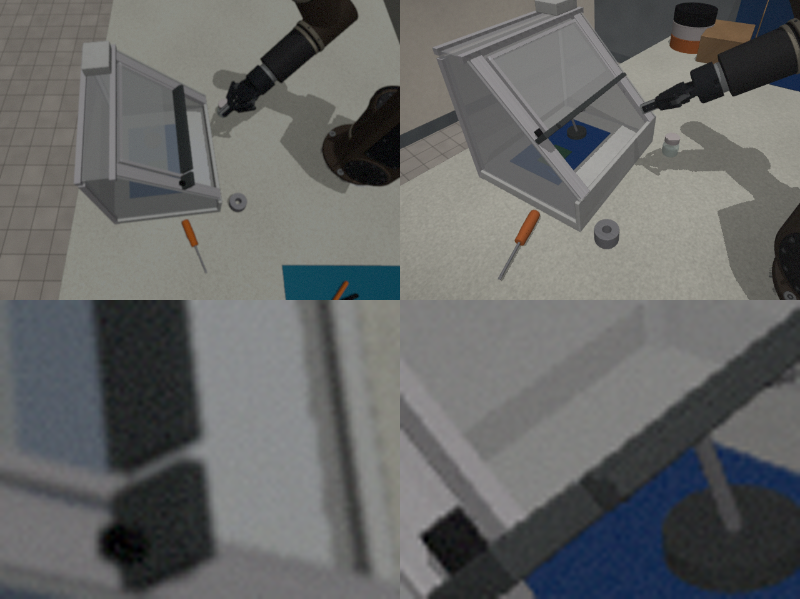

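The lip and pointer now form one line in both views, within about 0.5 mm. The hand is clear of the cabinet, and the jar, reel and screwdriver are where they were.

```bash
python3 -m jog '[0,0,-0.6,0,0,0,1,0,0,-0.6,0,0,0,1,0,0,0,0,0,0,1,0,0,0,0,0,0,1]'; python3 -c "
from rig import arm
print(arm.finish_job())"
```

```text
time: 20.08
tcp_pos: [0.4588, -0.037, 0.235]
tool_rot: [2.657, 0.972, 3.128]
wrist_force: [-0.3, -0.7, 0.2]
grip_width: 0.001
grip_force: 0.0
the job is handed in; nothing more can be done
None
```

I pushed the window up from beneath its lip until the lip lined up with the pointer to within about 1 mm, and it stayed there after the hand withdrew; the pointer, jar, reel and screwdriver were not moved, and the job was handed in at about 20 s.

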